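Dry-fit a glass lamination in the clamping jig

ROBOT

A 6-joint arm with a two-finger parallel gripper is mounted at the origin on a cart in front of the work surface, level with it; the furniture and walls round the work are solid. World frame = base frame: x ahead of the robot, y to its left, z up, the work surface at z = 0. Lengths are in mm, angles in rad, forces in N, time in s.
With the tool pointing down it reaches from about 300 to 775 mm from the base axis. Payload 14.6 kg.
Tool frame: the origin (TCP) lies midway between the tips of the shut fingers; the grasp point (between the pads) lies behind it (manip.grip_depth is the z of the grasp point in the tool frame, in mm); z points along the fingers, y is the line along which they close (so a half turn about z gives the same grasp; the last joint's range is limited). The gripper opens to 94 mm and grips with 3 to 60 N. Pads are 16 mm wide; open, the fingers measure 119 mm over their backs; the gripper's body (75 mm by 177 mm) begins 78 mm behind the grasp point.
Start: joints at [1.063, 0.3, 1.521, -0, 1.321, -0.067], TCP at [234.661, 497.417, 205.446] pointing down, gripper open.
Joint ranges: [-3.03, 3.03], [-0.79, 2.21], [0.23, 2.52], [-1.04, 4.18], [0, 3.07], [-2.55, 2.55]. Speed limits (rad/s): [2.22, 2.22, 2.57, 3.14, 3.14, 3.14].

INTERFACE

Orientations are given as [roll, pitch, yaw] about the fixed x, y, z axes, in that order (R = Rz(yaw) Ry(pitch) Rx(roll)).
In Python, from cell import manip, imaging, telemetry gives the robot as it stands (manip), with the cameras (imaging) and the readings (telemetry).
- The arm moves only by the shell command python3 nudge.py 'ROWS' [OPENING] [FORCE]. ROWS is a JSON list of rows, 1 to 5 of them, each an object with the fields trans (a list: dx, dy, dz in fractions of the full range, 1 being 75 cm), rotvec (a list: a rotation vector rx, ry, rz in shares of pi/2 rad (1.0 is pi/2 rad)); a field left out counts as zero; each row is the pose to reach, as a shift and turn from the pose commanded when the command began, along the tool's axes at that moment; what a row does not reach only later rows make up. A row lasts 1/10 s, in which the tool goes at most 50 mm and 0.15 rad, less where a joint would pass 70% of its speed; a pose out of reach is approached as far as the arm can. OPENING is the finger opening in mm, set as the command begins (- or left out keeps the last). The fingers move at their own pace and stop on an object; FORCE is the grip in N (left out, the last holds). Time passes only in rows, so rows that do not move let the fingers close. It prints the time, the measured TCP pose, the force, the opening and the grip force at its end. No shift or turn number may pass 1 either way. Input that does not fit is refused with a message, and nothing moves.
- telemetry.read_state(): the state, without advancing time (a new reading comes with each control period).
- imaging.camera(name): name is "side" or "top"; returns (picture, depth): 400x640x3 uint8, red, green, blue; 400x640 float32, mm along the optical axis (not along the pixel's ray), 0 where there is no reading.
- imaging.camera_info(name): a dict with "K" (3x3 intrinsics, pixels), "dist" ([k1, k2, p1, p2, k3] as OpenCV has them; the pictures are not rectified), "rvec" (rotation vector, rad) and "tvec" (3), from world to camera coordinates, as OpenCV has them. Camera axes: x right, y down, z forward; pixel columns grow to the right and rows downward; lengths in mm; the calibration is good to about 2 mm. A picture is of the moment at which its call begins. camera_info takes no time and is no camera call.
- manip.sign_off(): hands the job in; it is judged then, once.
The state is a dict: "clock": time; "joints": joint angles; "qd": joint speeds; "effort": joint torques, N m; "eef_pos": TCP position; "eef_rot": TCP orientation; "wrist_force": force on the tool from outside, world axes, zero at the start; "moment": the same for the moment, N m; "finger_gap": finger opening in mm; "finger_force": force on a finger pad.
Only numpy, scipy, OpenCV 4.12 (cv2) and the standard library are available. Lean on these libraries where they do the work, as an engineer would, in place of code of your own. Each camera call takes 0.05 s, during which the arm holds its last target. There are 200 camera calls.

TASK

Dry-fit the glass lamination in the clamping jig: lay the loose blue glass bar flat in the channel beside the bar already there, then the cork block flat between the glass and the metal jaw as padding, its long side across the channel like the bars. Slide the jaw up by its black grip, without forcing it, until bars and cork are packed against the end stop with no gaps, and let go. Leave the small glue bottle and the red marker behind the jig where they are.

Things in the scene. Friction and masses are not known exactly. Their poses are not given: they have to be found in the camera images.
- jig: Low metal jig fixed to the bench, 310 (x) x 178 (y) x 33 mm. Origin: centre of its underside; x runs along the slide to the end stop, z up. White bed at z = 18 mm; channel between two rails (tops z = 28 mm) 110 mm wide, y = -55..55, open on top, from the stop's flat face at x = 133 mm (stop's top z = 33) back to the jaw. Guide rods for the jaw outside the rails at y = +-76 (top z = 30)
- bed_end (a point): Middle of the foot of the end stop's flat face: jig x = 133, y = 0, z = 18 mm (bed height). Axes as the jig's: -x runs from the stop back to the jaw
- jaw (a joint): Position of the blue metal jaw on its slide (m). 0: fully back, pressing face 220 mm from the end stop; grows towards the stop (range 0..0.150), gap = 0.220 - value. Two bars and cork are 100 mm deep together: about 0.120 when packed. Starts between 0 and 0.025. About 3 N of friction; stays where it is left
- jaw_grip (a point): Centre of the jaw's upright black grip, 55 mm above the bench; axes as the jig's. Grip: 20 mm thick along the slide (x), 48 mm wide across it (y), 37 to 73 mm above the bench; pinch it from above. The jaw's pressing face lies 37 mm ahead (+x); the jaw's body under the grip reaches 38 mm above the bench
- bar_1: Blue glass bar, 25 (x) x 100 (y) x 18 (z) mm, 0.14 kg, already lying across the jig's channel near the end stop, loose. Origin: centre of its underside
- bar_2: Second blue glass bar of the same size and mass, lying flat on the bench beside the jig. Origin: centre of its underside; y is its long axis
- cork: Brown cork block, 50 (x) x 85 (y) x 30 (z) mm, 0.04 kg, lying flat on the bench beside the jig; in the channel its 50 mm side lies along the slide. Origin: centre of its underside; y is its long axis
- glue: White squeeze bottle with red tip, 28 mm wide, 80 mm tall, standing behind the jig. Origin: centre of its underside. Leave it alone
- marker: Red felt marker, 123 mm long, 19 mm thick, lying behind the jig. Origin: centre of its underside; y is its long axis. Leave it alone

How it is judged:
By the outcome, as a careful person would: the job done as asked, in the order asked, and still so for the second after the job is handed in, with the robot touching nothing.
It also fails if it takes over 61 s, if anything falls off the work surface, if the arm or the gripper's body presses on something with over 40 N, if the wrist force passes 120 N, or if a joint passes its speed limit or range.

## Working session

There is one attempt and no reset: what is moved stays moved. The work goes in short steps, Python scripts to look and compute and a shell command to move; the robot and the scene stay as the last step left them, time stands still between calls to the robot, and variables do not carry over. Pictures are saved under pics/ and viewed, at most 10 in all, crops included, and the job is handed in when it is done.

```bash
ls; mkdir -p pics
cat > h.py <<'E'
import numpy as np, cv2
from cell import manip, imaging, telemetry
def grab(n): return imaging.camera(n)
def cal(n):
    c=imaging.camera_info(n); R=cv2.Rodrigues(np.array(c["rvec"],float))[0]
    return np.array(c["K"],float),np.array(c["dist"],float),R,np.array(c["tvec"],float).ravel()
def ray(n,uv,z):
    K,d,R,t=cal(n); p=cv2.undistortPoints(np.array(uv,float).reshape(-1,1,2),K,d).reshape(-1,2)
    r=np.c_[p,np.ones(len(p))]@R; o=-R.T@t
    return o+r*((z-o[2])/r[:,2])[:,None]
def cloud(n,depth):
    K,d,R,t=cal(n); h,w=depth.shape
    uv=np.stack(np.meshgrid(np.arange(w),np.arange(h)),-1).reshape(-1,1,2).astype(float)
    p=cv2.undistortPoints(uv,K,d).reshape(-1,2)
    D=depth.reshape(-1,1); return ((np.c_[p,np.ones(len(p))]*D-t)@R).reshape(h,w,3)
E
python3 - <<'E'
from h import *
for n in("top","side"):
    p,d=grab(n); cv2.imwrite(f"pics/{n}0.png",p[:,:,::-1]); np.save(f"{n}0.npy",d)
    K,_,R,t=cal(n); print(n,-R.T@t,K[0,0],R[2],(d>0).mean())
print(manip.grip_depth,telemetry.read_state())
E
```

```text
cell.py
nudge.py
pics
top [ 457.37767229  -12.33474137 1186.992237  ] 438.41413341908196 [ 0.14261399 -0.00519892 -0.98976473] 0.99621484375
side [ 154.02964561 -825.29374659  544.97737497] 441.31378488412594 [ 0.44214185  0.77405169 -0.45316064] 0.9885390625
-18.8 {'clock': 0.1, 'joints': array([ 1.06338273e+00,  3.00402873e-01,  1.52151333e+00,  8.94400388e-06,
        1.32073457e+00, -6.65788506e-02]), 'qd': array([ 0.00093364, -0.00387642, -0.00273555, -0.00096863, -0.00080405,
       -0.00026499]), 'effort': array([-1.03635586e-03, -5.32646120e+01, -3.53280616e+01,  7.08185602e-02,
        2.34818982e-02, -7.07554045e-05]), 'eef_pos': array([234.55379599, 497.2097675 , 204.95242632]), 'eef_rot': array([-3.14053746e+00, -7.90400932e-05,  2.70075564e+00]), 'wrist_force': array([-0.26916881,  1.09328806, -0.45176556]), 'moment': array([-0.03517469, -0.03177766,  0.01571785]), 'finger_force': 0.0, 'finger_gap': 94.10829483251929}
```

View pics/top0.png

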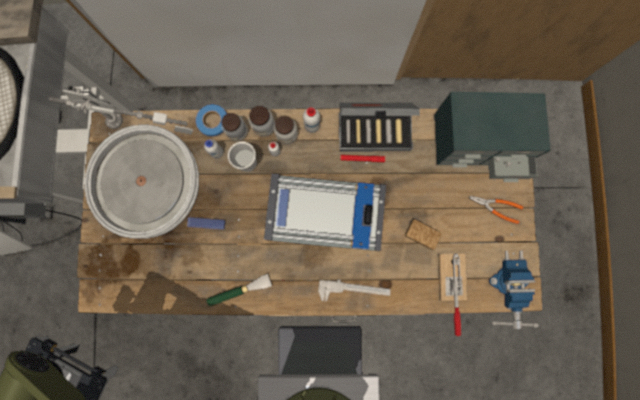

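View pics/side0.png

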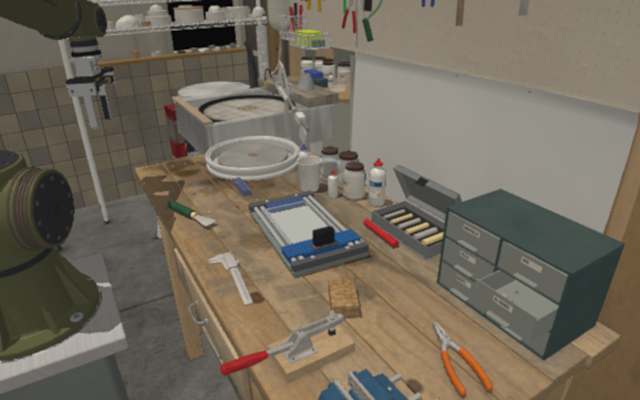

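The top view shows the jig with the stop on the left (u≈270), the jaw's grip at (368,214), bar_1 at (283,207), bar_2 at (207,223) beside the round sieve, and cork at (423,233). The side view agrees: jaw nearest the camera, and glue and marker behind the jig.

```bash
cat > meas.py <<'E'
from h import *
def rect(n,pic,depth,box,hsv,ztop,lab,mm=4):
    u0,v0,u1,v1=box; H=cv2.cvtColor(pic,cv2.COLOR_RGB2HSV)
    m=cv2.inRange(H,np.array(hsv[0]),np.array(hsv[1])); k=np.zeros_like(m); k[v0:v1,u0:u1]=m[v0:v1,u0:u1]
    c=max(cv2.findContours(k,cv2.RETR_EXTERNAL,cv2.CHAIN_APPROX_NONE)[0],key=cv2.contourArea)
    f=np.zeros_like(m); cv2.drawContours(f,[c],-1,255,-1)
    vs,us=np.nonzero(f)
    # region pixels upsampled to their corners, on top plane
    P=ray(n,np.r_[[[u+a,v+b] for u,v in zip(us,vs) for a in(-.5,.5) for b in(-.5,.5)]],ztop)[:,:2]
    (x,y),s,a=cv2.minAreaRect(P.astype(np.float32)); z=cloud(n,depth)[vs,us,2]
    if s[0]<s[1]: a+=90
    ctr=ray(n,np.c_[us,vs].mean(0),ztop)[0]
    print(lab,"c",np.round([x,y],1),"cm",ctr.round(1),"size",np.round(sorted(s),1),"longaxis deg",round((a+90)%180-90,1),"zmed",round(float(np.median(z)),1),"n",len(us))
    return x,y,a
if __name__=="__main__":
    p=cv2.imread("pics/top0.png")[:,:,::-1].copy(); d=np.load("top0.npy"); C=cloud("top",d)
    H=cv2.cvtColor(p,cv2.COLOR_RGB2HSV)
    for u,v in((207,223),(283,207),(423,233),(368,214),(315,212),(360,230)): print(u,v,H[v,u],C[v,u].round(0))
    blue=((105,70,40),(125,255,255))
    rect("top",p,d,(180,212,235,236),blue,18,"bar2")
    rect("top",p,d,(274,185,295,230),blue,36,"bar1")
    rect("top",p,d,(400,210,445,255),((8,90,80),(20,255,255)),30,"cork")
    rect("top",p,d,(345,180,390,252),((100,150,40),(125,255,255)),38,"jaw")
    rect("top",p,d,(358,198,376,232),((0,0,0),(180,255,50)),73,"grip")
    rect("top",p,d,(285,180,365,245),((0,0,150),(180,60,255)),18,"bed")
    for uv in((198,180),(195,200),(180,225),(142,180),(187,205)): print("sieve",uv,C[uv[1],uv[0]].round(0))
    q=cv2.resize(p[165:260,180:450],None,fx=2.9,fy=2.9,interpolation=cv2.INTER_CUBIC); cv2.imwrite("pics/crop0.png",q[:,:,::-1])
E
python3 meas.py
```

```text
207 223 [114  78 117] [555. 297.  19.]
283 207 [112  78 153] [596.  90.  36.]
423 233 [ 16 126 164] [ 525. -281.   27.]
368 214 [135  13  40] [ 572. -130.   75.]
315 212 [ 30  18 204] [584.   6.  19.]
360 230 [105 190 146] [ 534. -112.   38.]
bar2 c [555.4 297.1] cm [555.8 293.1  18. ] size [21.7 90.9] longaxis deg 87.4 zmed 17.8 n 179
bar1 c [595.9  91.2] cm [596.2  91.4  36. ] size [21.4 94.8] longaxis deg -5.2 zmed 36.1 n 232
cork c [ 527.9 -278.4] cm [ 532.8 -277.6   30. ] size [119.8 123.6] longaxis deg 89.3 zmed 1.6 n 1826
jaw c [ 573.6 -118.7] cm [ 573.  -117.1   38. ] size [ 44.9 171.9] longaxis deg -5.5 zmed 34.0 n 790
grip c [ 571.8 -128.8] cm [ 570.9 -128.9   73. ] size [19.5 49.7] longaxis deg -6.3 zmed 71.3 n 119
bed c [585.5  -2.4] cm [585.2  -6.9  18. ] size [132.6 195.8] longaxis deg 84.2 zmed 18.4 n 3176
sieve (198, 180) [675. 328.   8.]
sieve (195, 200) [621. 338.  -3.]
sieve (180, 225) [552. 378.  -3.]
sieve (142, 180) [672. 478.  28.]
sieve (187, 205) [602. 347.  38.]
```

View pics/crop0.png

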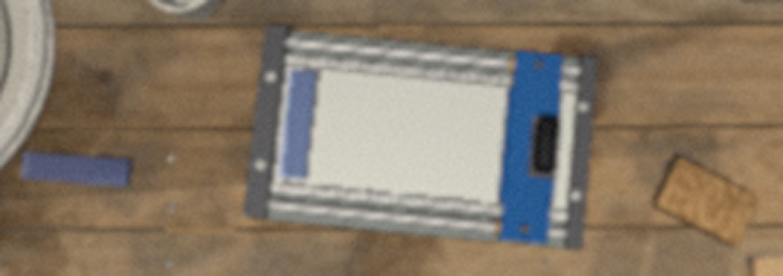

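The crop shows bar_1 tilted with the jig near the stop (dark plate, left), bar_2 nearly along world y at picture (206,223), and cork tilted about 30°. I'll refine these with height-based segmentation.

```bash
cat > seg.py <<'E'
from h import *
def seg(C,box,zlo,zhi,lab,ref):
    x0,x1,y0,y1=box
    m=((C[...,2]>zlo)&(C[...,2]<zhi)&(C[...,0]>x0)&(C[...,0]<x1)&(C[...,1]>y0)&(C[...,1]<y1)).astype(np.uint8)
    n,L,st,_=cv2.connectedComponentsWithStats(m); i=1+np.argmax(st[1:,4]); P=C[L==i]
    (x,y),s,a=cv2.minAreaRect(P[:,:2].astype(np.float32))
    if s[0]<s[1]: a+=90
    mu=P[:,:2].mean(0); w,v=np.linalg.eigh(np.cov((P[:,:2]-mu).T)); pa=np.degrees(np.arctan2(v[1,1],v[0,1]))
    print(lab,"rect",np.round([x,y],1),"mean",mu.round(1),"size",np.round(sorted(s),1),"ang",round((a+90)%180-90,1),"pca",round((pa+90)%180-90,1),"z",np.median(P[:,2]).round(1),len(P))
if __name__=="__main__":
    p=cv2.imread("pics/top0.png"); C=cloud("top",np.load("top0.npy"))
    seg(C,(520,590,230,360),9,30,"bar2",18)
    seg(C,(450,600,-340,-220),14,45,"cork",30)
    seg(C,(450,700,-190,190),9,60,"jig",30)
    seg(C,(540,650,60,120),27,45,"bar1",36)
    seg(C,(480,680,-170,-70),33,60,"jaw",38)
    seg(C,(480,680,-170,-70),58,90,"grip",73)
    Cs=cloud("side",np.load("side0.npy"))
    seg(Cs,(520,590,230,360),9,24,"bar2 s",18)
    seg(Cs,(450,600,-340,-220),14,45,"cork s",30)
    seg(Cs,(480,680,-170,-70),55,90,"grip s",73)
E
python3 seg.py
```

```text
bar2 rect [555.2 301.8] mean [554.8 300.6] size [ 25.6 100.5] ang 85.8 pca 85.9 z 17.5 349
cork rect [ 521.3 -283. ] mean [ 521.1 -281.3] size [51.4 87.9] ang 62.7 pca 63.0 z 29.7 642
jig rect [583.9 -20.5] mean [582.  -18.1] size [179.1 308.6] ang 84.1 pca 83.8 z 21.8 7476
bar1 rect [595.2  91.9] mean [594.9  91.5] size [25.1 99.4] ang -5.6 pca -5.7 z 35.8 363
jaw rect [ 573.3 -120.1] mean [ 569.7 -119. ] size [ 48.  173.6] ang -5.7 pca -5.7 z 35.2 675
grip rect [ 572.5 -133. ] mean [ 571.6 -132.3] size [20.4 48.1] ang -6.8 pca -4.5 z 72.0 143
bar2 s rect [551.9 299.7] mean [550. 294.] size [ 25.4 102.4] ang 87.0 pca 87.0 z 16.8 157
cork s rect [ 519.7 -284.8] mean [ 515.5 -291.7] size [50.2 87.3] ang 62.4 pca 63.8 z 28.9 960
grip s rect [ 568.1 -134. ] mean [ 566.4 -137.7] size [22.1 45.6] ang -7.8 pca -8.0 z 68.0 232
```

```bash
cat > go.py <<'E'
import sys; from h import *
# targets x y z yawdeg ... : print tool-axis shift from measured state
s=telemetry.read_state(); p=np.array(s["eef_pos"]); yaw=s["eef_rot"][2]
for a in sys.argv[1:]:
    x,y,z,t=map(float,a.split(",")); d=np.array([x,y,z])-p; c,n=np.cos(yaw),np.sin(yaw)
    rz=-((np.radians(t)-yaw+np.pi)%(2*np.pi)-np.pi)
    print(a,"->",np.round([c*d[0]+n*d[1],n*d[0]-c*d[1],-d[2]],1),"rz",round(rz,3), "q6",round(np.arctan2(y,x)+np.pi/2-np.radians(t),2))
    p=np.array([x,y,z]); yaw=np.radians(t)
E
python3 - <<'E'
from h import *
C=cloud("top",np.load("top0.npy")); m=(C[...,1]>320)&(C[...,1]<620)&(C[...,0]>500)&(C[...,0]<850)
print("sieve max z",np.percentile(C[m][:,2],[50,99,99.9]), C[m&(C[...,2]>20)][:,:2].min(0))
E
python3 go.py 554.5,301,150,85.8 554.5,301,4,85.8
```

```text
sieve max z [ 23.90146527 264.05603629 301.61993253] [516.344946   320.16411373]
554.5,301,150,85.8 -> [-373.1  -40.9   55. ] rz 1.203 q6 0.57
554.5,301,4,85.8 -> [  0.   0. 146.] rz -0.0 q6 0.57
```

The manual's scale: shifts go in shares of 75 cm and turns go in shares of pi/2 rad. Converting my numbers, -230 mm is -0.3067, -185 mm is -0.2467, 0.75 rad is 0.4775.

```bash
python3 nudge.py '[{"trans": [-0.0667, -0.0067, 0], "rotvec": [0, 0, 0.0955]}, {"trans": [-0.1267, -0.0133, 0], "rotvec": [0, 0, 0.191]}, {"trans": [-0.1867, -0.02, 0], "rotvec": [0, 0, 0.2865]}, {"trans": [-0.2467, -0.0267, 0], "rotvec": [0, 0, 0.382]}, {"trans": [-0.3067, -0.0333, 0], "rotvec": [0, 0, 0.4775]}]' 50 25; python3 go.py 554.5,301,100,85.8 554.5,301,4,85.8
```

```text
clock: 0.6
eef_pos: [433.3, 375.4, 205.3]
eef_rot: [-3.141, 0.0, 1.945]
wrist_force: [0.1, 0.3, 0.1]
finger_gap: 57.2
finger_force: 0.0
554.5,301,100,85.8 -> [-113.5   85.6  105.3] rz 0.447 q6 0.57
554.5,301,4,85.8 -> [ 0.  0. 96.] rz -0.0 q6 0.57
```

Scaled: -113.5 mm is -0.1513, -105 mm is -0.14, 0.447 rad is 0.2846.

```bash
python3 nudge.py '[{"trans": [-0.0467, 0.0333, 0.0333], "rotvec": [0, 0, 0.0955]}, {"trans": [-0.0933, 0.0693, 0.0733], "rotvec": [0, 0, 0.191]}, {"trans": [-0.14, 0.1067, 0.12], "rotvec": [0, 0, 0.2846]}, {"trans": [-0.1513, 0.1141, 0.14], "rotvec": [0, 0, 0.2846]}, {"trans": [-0.1513, 0.1141, 0.14], "rotvec": [0, 0, 0.2846]}]' 50 25; python3 go.py 554.5,301,4,85.8
```

```text
clock: 1.1
eef_pos: [553.7, 300.7, 96.5]
eef_rot: [-3.136, 0.003, 1.501]
wrist_force: [-0.6, -0.1, -0.4]
finger_gap: 50.2
finger_force: 0.0
554.5,301,4,85.8 -> [ 0.4  0.8 92.5] rz 0.004 q6 0.57
```

Scaled: 95 mm is 0.1267, 93 mm is 0.124.

```bash
python3 nudge.py '[{"trans": [0, 0, 0.04]}, {"trans": [0, 0, 0.08]}, {"trans": [0, 0, 0.1133]}, {"trans": [0, 0, 0.124]}, {"trans": [0, 0, 0.1267]}]'; python3 nudge.py '[{}, {}, {}, {}, {}]' 15 25;  python3 nudge.py '[{}, {"trans": [0, 0, -0.0133]}, {"trans": [0, 0, -0.04]}, {"trans": [0, 0, -0.08]}, {"trans": [0, 0, -0.1067]}]'
python3 - <<'E'
from h import *
p,d=grab("side"); cv2.imwrite("pics/s1.png",cv2.resize(p[100:260,150:390],None,fx=3,fy=3)[:,:,::-1])
E
python3 go.py 585,40,85,-5.8
```

```text
clock: 1.6
eef_pos: [553.1, 303.6, 5.7]
eef_rot: [-3.141, 0.0, 1.505]
wrist_force: [0.5, -0.0, 1.0]
finger_gap: 49.7
finger_force: 0.0
clock: 2.1
eef_pos: [554.1, 303.3, 6.5]
eef_rot: [3.14, -0.001, 1.504]
wrist_force: [-1.3, 0.1, 5.8]
finger_gap: 25.0
finger_force: 25.0
clock: 2.6
eef_pos: [553.9, 303.2, 87.9]
eef_rot: [3.14, -0.001, 1.504]
wrist_force: [0.7, 0.6, -1.6]
finger_gap: 24.5
finger_force: 25.0
585,40,85,-5.8 -> [-261.1   47.6    6. ] rz 1.605 q6 1.74
```

View pics/s1.png

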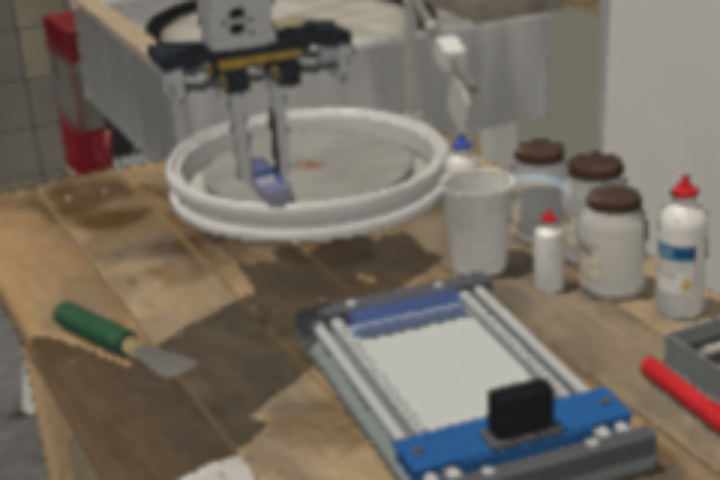

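The picture shows bar_2 held level in the fingers at crop (270,180), above the sieve's rim, with the jig and other things untouched.

Scaled: -200 mm is -0.2667, -160 mm is -0.2133, 0.75 rad is 0.4775.

```bash
python3 nudge.py '[{"trans": [-0.0533, 0.0067, 0], "rotvec": [0, 0, 0.0955]}, {"trans": [-0.1067, 0.0133, 0], "rotvec": [0, 0, 0.191]}, {"trans": [-0.16, 0.02, 0], "rotvec": [0, 0, 0.2865]}, {"trans": [-0.2133, 0.0267, 0], "rotvec": [0, 0, 0.382]}, {"trans": [-0.2667, 0.04, 0], "rotvec": [0, 0, 0.4775]}]';python3 nudge.py '[{"rotvec": [0, 0, 0.0955]}, {"rotvec": [0, 0, 0.191]}, {"rotvec": [0, 0, 0.2865]}, {"rotvec": [0, 0, 0.382]}, {"rotvec": [0, 0, 0.4775]}]'; python3 nudge.py '[{"rotvec": [0, 0, 0.0637]}, {"rotvec": [0, 0, 0.0637]}, {"rotvec": [0, 0, 0.0637]}]'; python3 go.py 591.5,36,60,-5.8
```

```text
clock: 3.15
eef_pos: [569.5, 99.9, 85.2]
eef_rot: [-3.141, 0.001, 0.748]
wrist_force: [-0.1, 0.7, -1.5]
finger_gap: 24.8
finger_force: 25.0
clock: 3.65
eef_pos: [569.9, 101.4, 85.1]
eef_rot: [3.142, 0.001, -0.002]
wrist_force: [-0.4, 0.6, -1.7]
finger_gap: 24.5
finger_force: 25.0
clock: 3.95
eef_pos: [570.0, 101.4, 85.2]
eef_rot: [3.141, 0.0, -0.093]
wrist_force: [0.5, 0.2, -1.7]
finger_gap: 24.1
finger_force: 25.0
591.5,36,60,-5.8 -> [27.5 63.1 25.2] rz 0.008 q6 1.73
```

Scaled: 63 mm is 0.084, 58 mm is 0.0773, 0.008 rad is 0.0051.

```bash
python3 nudge.py '[{"trans": [0.016, 0.04, 0.0067], "rotvec": [0, 0, 0.0051]}, {"trans": [0.032, 0.0773, 0.0133], "rotvec": [0, 0, 0.0051]}, {"trans": [0.0367, 0.084, 0.0267], "rotvec": [0, 0, 0.0051]}, {"trans": [0.0367, 0.084, 0.0333], "rotvec": [0, 0, 0.0051]}, {"trans": [0.0367, 0.084, 0.0333], "rotvec": [0, 0, 0.0051]}]'
python3 - <<'E'
from h import *; from seg import seg
p,d=grab("top"); C=cloud("top",d); cv2.imwrite("pics/t2.png",cv2.resize(p[150:260,230:430],None,fx=4,fy=4)[:,:,::-1])
E
python3 go.py 591.5,36,25,-5.8
```

```text
clock: 4.45
eef_pos: [590.7, 36.8, 59.4]
eef_rot: [3.142, 0.002, -0.103]
wrist_force: [0.5, 0.2, -2.1]
finger_gap: 24.8
finger_force: 25.0
591.5,36,25,-5.8 -> [ 0.6  0.9 35.1] rz -0.001 q6 1.73
```

View pics/t2.png

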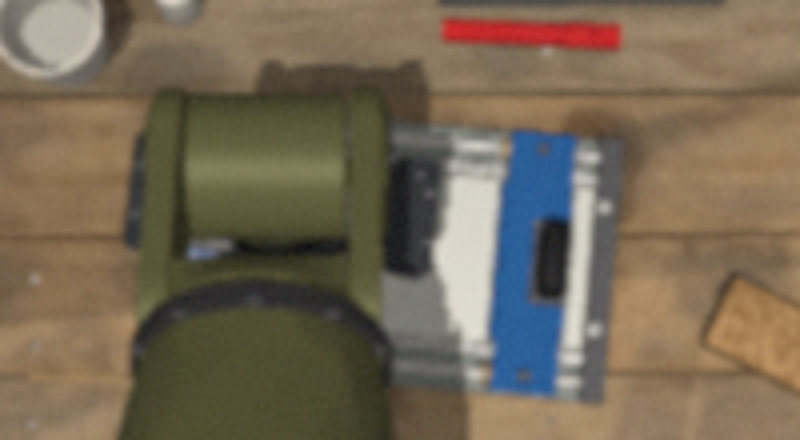

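The arm hides the channel from above; the jaw and marker (crop 530,33) are unmoved. I'll descend while watching the force.

Scaled: 34 mm is 0.0453, 32 mm is 0.0427.

```bash
python3 nudge.py '[{"trans": [0.0008, 0.0007, 0.016]}, {"trans": [0.0008, 0.0007, 0.032]}, {"trans": [0.0008, 0.0007, 0.0427]}, {"trans": [0.0008, 0.0007, 0.0453]}, {"trans": [0.0008, 0.0007, 0.0453]}]'; python3 nudge.py '[{"trans": [0, 0, 0.0007]}, {"trans": [0, 0, 0.0007]}]'
```

```text
clock: 5.0
eef_pos: [591.8, 35.6, 26.0]
eef_rot: [3.142, 0.001, -0.104]
wrist_force: [0.9, -0.5, -1.3]
finger_gap: 24.4
finger_force: 25.0
clock: 5.2
eef_pos: [592.2, 35.5, 26.3]
eef_rot: [-3.142, -0.001, -0.104]
wrist_force: [0.2, -0.1, -1.4]
finger_gap: 24.8
finger_force: 25.0
```

Scaled: 1 mm is 0.0013, 0.5 mm is 0.0007.

```bash
python3 nudge.py '[{"trans": [0, 0, 0.0007]}, {"trans": [0, 0, 0.0013]}, {"trans": [0, 0, 0.0013]}]';python3 nudge.py '[{"trans": [0, 0, 0.0007]}, {"trans": [0, 0, 0.0007]}, {"trans": [0, 0, 0.0007]}]'; python3 nudge.py '[{"trans": [0, 0, 0.0007]}, {"trans": [0, 0, 0.0007]}, {"trans": [0, 0, 0.0007]}]'
```

```text
clock: 5.5
eef_pos: [592.0, 35.5, 25.0]
eef_rot: [3.142, -0.0, -0.104]
wrist_force: [0.1, -0.5, -0.8]
finger_gap: 24.4
finger_force: 25.0
clock: 5.8
eef_pos: [592.1, 35.6, 24.5]
eef_rot: [-3.142, -0.0, -0.104]
wrist_force: [-0.1, 0.5, 0.5]
finger_gap: 24.5
finger_force: 25.0
clock: 6.1
eef_pos: [592.1, 35.5, 24.5]
eef_rot: [3.142, -0.0, -0.104]
wrist_force: [-3.2, 0.2, 6.5]
finger_gap: 24.7
finger_force: 25.0
```

Contact at the expected height. Release, rise, then go to the cork.

Scaled: -90 mm is -0.12, -75 mm is -0.1.

```bash
python3 nudge.py '[{}, {}, {}]' 38; python3 nudge.py '[{"trans": [0, 0, -0.02]}, {"trans": [0, 0, -0.0533]}, {"trans": [0, 0, -0.1]}, {"trans": [0, 0, -0.12]}, {"trans": [0, 0, -0.12]}]'; python3 go.py 520.8,-283,110,62.7
```

```text
clock: 6.4
eef_pos: [592.0, 35.5, 23.8]
eef_rot: [3.142, 0.0, -0.104]
wrist_force: [0.0, -0.2, 1.0]
finger_gap: 37.8
finger_force: 0.0
clock: 6.9
eef_pos: [593.1, 35.6, 116.6]
eef_rot: [-3.141, -0.004, -0.104]
wrist_force: [-0.4, -0.7, -0.6]
finger_gap: 38.0
finger_force: 0.0
520.8,-283,110,62.7 -> [-38.8 324.3   6.6] rz -1.199 q6 -0.02
```

Scaled: 200 mm is 0.2667, 160 mm is 0.2133, -0.75 rad is -0.4775.

```bash
python3 nudge.py '[{"trans": [0, 0.0533, 0], "rotvec": [0, 0, -0.0955]}, {"trans": [-0.0067, 0.1067, 0], "rotvec": [0, 0, -0.191]}, {"trans": [-0.02, 0.16, 0], "rotvec": [0, 0, -0.2865]}, {"trans": [-0.0267, 0.2133, 0], "rotvec": [0, 0, -0.382]}, {"trans": [-0.0333, 0.2667, 0], "rotvec": [0, 0, -0.4775]}]' 75 12
python3 - <<'E'
from h import *; from seg import seg
p,d=grab("top"); C=cloud("top",d); seg(C,(540,640,0,82),27,45,"bar2",0); seg(C,(540,640,60,125),27,45,"bar1",0);seg(C,(450,600,-340,-220),14,45,"cork",30)
E
python3 go.py 520.8,-283,110,62.7
```

```text
clock: 7.4
eef_pos: [545.2, -161.8, 112.5]
eef_rot: [-3.14, 0.001, 0.65]
wrist_force: [0.2, -0.1, -0.1]
finger_gap: 73.6
finger_force: 0.0
bar2 rect [590.1  34.8] mean [589.7  34.8] size [24.8 99.4] ang -6.4 pca -6.6 z 35.8 354
bar1 rect [592.5  92.2] mean [592.2  91.7] size [25.4 94. ] ang -5.7 pca -5.6 z 35.7 344
cork rect [ 506.2 -314.6] mean [ 508.  -313.1] size [22.9 52. ] ang -16.2 pca -19.6 z 29.5 136
520.8,-283,110,62.7 -> [-90.   77.3   2.5] rz -0.43 q6 -0.02
```

Scaled: -90 mm is -0.12, -85 mm is -0.1133, -0.43 rad is -0.2737.

```bash
python3 nudge.py '[{"trans": [-0.04, 0.0333, 0], "rotvec": [0, 0, -0.0955]}, {"trans": [-0.08, 0.0667, 0], "rotvec": [0, 0, -0.191]}, {"trans": [-0.1133, 0.0987, 0], "rotvec": [0, 0, -0.2737]}, {"trans": [-0.12, 0.1027, 0.0027], "rotvec": [0, 0, -0.2737]}, {"trans": [-0.12, 0.1027, 0.0027], "rotvec": [0, 0, -0.2737]}]' 75 12; python3 go.py 520.8,-283,6,62.7
```

```text
clock: 7.95
eef_pos: [519.7, -276.4, 110.3]
eef_rot: [-3.139, -0.0, 1.07]
wrist_force: [0.4, -0.2, -0.2]
finger_gap: 75.0
finger_force: 0.0
520.8,-283,6,62.7 -> [ -5.3   4.1 104.3] rz -0.025 q6 -0.02
```

Scaled: 20 mm is 0.0267, 10 mm is 0.0133.

```bash
python3 nudge.py '[{"trans": [0, 0, 0.0133]}, {"trans": [0, 0, 0.0267]}, {"trans": [0, 0, 0.0267]}]'; python3 go.py 520.8,-283,6,62.7
```

```text
clock: 8.25
eef_pos: [520.1, -274.7, 89.8]
eef_rot: [-3.138, -0.0, 1.074]
wrist_force: [0.3, -0.0, 0.1]
finger_gap: 74.7
finger_force: 0.0
520.8,-283,6,62.7 -> [-7.   4.6 83.8] rz -0.02 q6 -0.02
```

Scaled: 83 mm is 0.1107, 75 mm is 0.1, -0.02 rad is -0.0127.

```bash
python3 nudge.py '[{"trans": [-0.0093, 0.006, 0.0267], "rotvec": [0, 0, -0.0127]}, {"trans": [-0.0093, 0.006, 0.0667], "rotvec": [0, 0, -0.0127]}, {"trans": [-0.0093, 0.006, 0.1], "rotvec": [0, 0, -0.0127]}, {"trans": [-0.0093, 0.006, 0.1107], "rotvec": [0, 0, -0.0127]}, {"trans": [-0.0093, 0.006, 0.1107], "rotvec": [0, 0, -0.0127]}]'; python3 go.py 520.8,-283,6,62.7;  python3 nudge.py '[{}, {}, {}, {}, {}]' 40 12;  python3 nudge.py '[{}, {"trans": [0, 0, -0.0267]}, {"trans": [0, 0, -0.0667]}, {"trans": [0, 0, -0.1133]}, {"trans": [0, 0, -0.12]}]'
python3 - <<'E'
from h import *
p,d=grab("side"); cv2.imwrite("pics/s3.png",cv2.resize(p[130:320,200:440],None,fx=3,fy=3)[:,:,::-1])
E
python3 go.py 577,-42,95,-5.8
```

```text
clock: 8.75
eef_pos: [521.0, -283.8, 8.2]
eef_rot: [-3.14, -0.0, 1.094]
wrist_force: [-0.9, -0.2, 0.8]
finger_gap: 74.9
finger_force: 0.0
520.8,-283,6,62.7 -> [ 0.7 -0.6  2.2] rz -0.001 q6 -0.02
clock: 9.25
eef_pos: [521.6, -284.7, 9.8]
eef_rot: [3.14, 0.0, 1.094]
wrist_force: [-2.2, 0.7, 6.6]
finger_gap: 50.2
finger_force: 12.0
clock: 9.75
eef_pos: [522.7, -285.3, 103.2]
eef_rot: [3.135, 0.0, 1.094]
wrist_force: [0.2, 0.6, -1.1]
finger_gap: 50.1
finger_force: 12.0
577,-42,95,-5.8 -> [241.  -63.    6.8] rz 1.195 q6 1.6
```

View pics/s3.png

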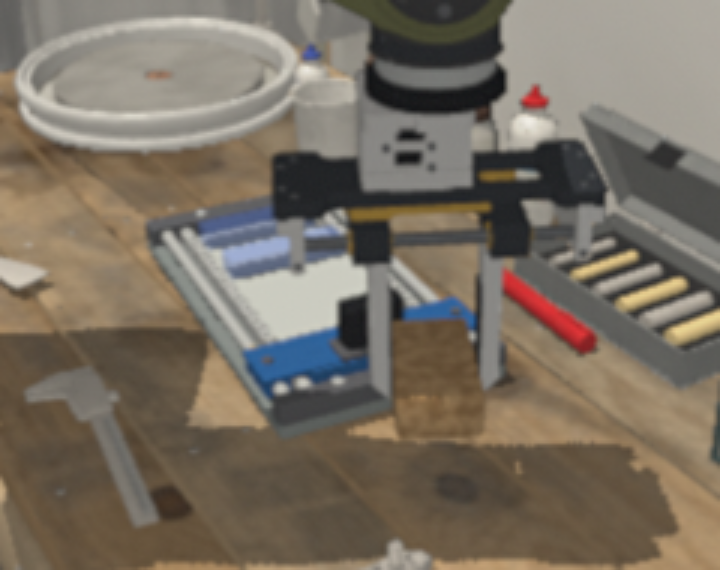

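Cork is held upright between the fingers at crop (437,380), and both bars lie across the channel at about (260,250). Next I move it over the channel.

Scaled: 220 mm is 0.2933, 180 mm is 0.24, 0.75 rad is 0.4775.

```bash
python3 nudge.py '[{"trans": [0.06, -0.016, 0], "rotvec": [0, 0, 0.0955]}, {"trans": [0.12, -0.032, 0], "rotvec": [0, 0, 0.191]}, {"trans": [0.18, -0.048, 0], "rotvec": [0, 0, 0.2865]}, {"trans": [0.24, -0.064, 0], "rotvec": [0, 0, 0.382]}, {"trans": [0.2933, -0.0733, 0], "rotvec": [0, 0, 0.4775]}]'; python3 nudge.py '[{"trans": [0.0067, 0.0067, 0], "rotvec": [0, 0, 0.0955]}, {"trans": [0.0067, 0.0067, 0], "rotvec": [0, 0, 0.191]}, {"trans": [0.0067, 0.0067, 0], "rotvec": [0, 0, 0.2833]}, {"trans": [0.0067, 0.0067, 0], "rotvec": [0, 0, 0.2833]}, {"trans": [0.0067, 0.0067, 0], "rotvec": [0, 0, 0.2833]}]'; python3 go.py 581.5,-30.4,60,-5.8
```

```text
clock: 10.3
eef_pos: [572.5, -63.0, 97.7]
eef_rot: [-3.141, 0.002, 0.373]
wrist_force: [0.6, 0.7, -0.4]
finger_gap: 49.9
finger_force: 12.0
clock: 10.8
eef_pos: [579.2, -67.9, 98.1]
eef_rot: [-3.141, 0.001, -0.062]
wrist_force: [0.0, 0.1, 0.1]
finger_gap: 50.1
finger_force: 12.0
581.5,-30.4,60,-5.8 -> [ -0.  -37.5  38.1] rz 0.039 q6 1.62
```

Scaled: 45 mm is 0.06, 38 mm is 0.0507, 0.039 rad is 0.0248.

```bash
python3 nudge.py '[{"trans": [0, -0.0267, 0], "rotvec": [0, 0, 0.0248]}, {"trans": [0, -0.05, 0], "rotvec": [0, 0, 0.0248]}, {"trans": [0, -0.05, 0.0267], "rotvec": [0, 0, 0.0248]}, {"trans": [0, -0.05, 0.0507], "rotvec": [0, 0, 0.0248]}, {"trans": [0, -0.05, 0.06], "rotvec": [0, 0, 0.0248]}]'; python3 nudge.py '[{"trans": [0, 0, 0.0107]}, {"trans": [0, 0, 0.02]}, {"trans": [0, 0, 0.0267]}, {"trans": [0, 0, 0.0267]}, {"trans": [0, 0, 0.0267]}]'; python3 go.py 581.5,-30.4,28,-5.8
```

```text
clock: 11.3
eef_pos: [581.1, -30.3, 52.0]
eef_rot: [-3.142, 0.003, -0.102]
wrist_force: [-0.4, 0.9, -0.8]
finger_gap: 49.9
finger_force: 12.0
clock: 11.8
eef_pos: [582.3, -30.5, 34.3]
eef_rot: [3.142, -0.0, -0.105]
wrist_force: [0.3, -0.6, 0.1]
finger_gap: 50.0
finger_force: 12.0
581.5,-30.4,28,-5.8 -> [-0.8 -0.   6.3] rz -0.004 q6 1.62
```

Scaled: 5 mm is 0.0067, 4 mm is 0.0053.

```bash
python3 nudge.py '[{"trans": [0, 0, 0.0027]}, {"trans": [0, 0, 0.0053]}, {"trans": [0, 0, 0.0067]}, {"trans": [0, 0, 0.0067]}]'; python3 nudge.py '[{"trans": [0, 0, 0.0009]}, {"trans": [0, 0, 0.0009]}, {"trans": [0, 0, 0.0009]}]';python3 nudge.py '[{"trans": [0, 0, 0.0009]}, {"trans": [0, 0, 0.0009]}, {"trans": [0, 0, 0.0009]}]'
```

```text
clock: 12.2
eef_pos: [582.0, -30.4, 28.8]
eef_rot: [-3.142, 0.0, -0.105]
wrist_force: [0.1, 0.4, -1.3]
finger_gap: 50.2
finger_force: 12.0
clock: 12.5
eef_pos: [582.1, -30.5, 28.3]
eef_rot: [3.142, -0.0, -0.105]
wrist_force: [0.7, 0.3, 0.1]
finger_gap: 50.2
finger_force: 12.0
clock: 12.8
eef_pos: [582.2, -30.4, 27.7]
eef_rot: [-3.142, -0.0, -0.105]
wrist_force: [0.9, -0.8, 1.9]
finger_gap: 49.9
finger_force: 12.0
```

Scaled: 102 mm is 0.136, -80 mm is -0.1067.

```bash
python3 nudge.py '[{}, {}, {}]' 62; python3 nudge.py '[{"trans": [0, 0, -0.02]}, {"trans": [0, 0, -0.0533]}, {"trans": [0, 0, -0.1]}, {"trans": [0, 0, -0.1067]}, {"trans": [0, 0, -0.1067]}]'; python3 nudge.py '[{"trans": [0, 0.0533, 0]}, {"trans": [0, 0.1067, 0]}, {"trans": [0, 0.136, 0]}, {"trans": [0, 0.136, 0]}, {"trans": [0, 0.136, 0]}]' 50;  python3 - <<'E'
from h import *; from seg import seg
p,d=grab("top"); C=cloud("top",d); seg(C,(540,640,-65,20),39,60,"cork",0); seg(C,(540,640,10,82),27,45,"bar2",0)
cv2.imwrite("pics/t4.png",cv2.resize(p[150:260,230:430],None,fx=4,fy=4)[:,:,::-1])
p,d=grab("side"); cv2.imwrite("pics/s4.png",cv2.resize(p[150:300,220:420],None,fx=4,fy=4)[:,:,::-1])
E
python3 go.py 572,-132,46,-5.8
```

```text
clock: 13.1
eef_pos: [582.0, -30.4, 27.5]
eef_rot: [3.142, 0.0, -0.105]
wrist_force: [-0.1, 0.1, -0.5]
finger_gap: 61.7
finger_force: 0.0
clock: 13.6
eef_pos: [582.6, -30.5, 109.3]
eef_rot: [3.142, -0.003, -0.105]
wrist_force: [0.2, 0.6, -0.0]
finger_gap: 61.8
finger_force: 0.0
clock: 14.1
eef_pos: [570.9, -131.6, 106.7]
eef_rot: [-3.141, 0.001, -0.106]
wrist_force: [0.3, -0.2, 0.0]
finger_gap: 49.9
finger_force: 0.0
cork rect [583.5 -28.4] mean [581.7 -28.5] size [47.1 85.1] ang -0.5 pca -1.6 z 47.8 542
bar2 rect [590.1  34.9] mean [589.7  34.7] size [24.9 99.3] ang -6.0 pca -6.5 z 35.6 354
572,-132,46,-5.8 -> [ 0.9  1.1 61.1] rz -0.003 q6 1.45
```

View pics/s4.png

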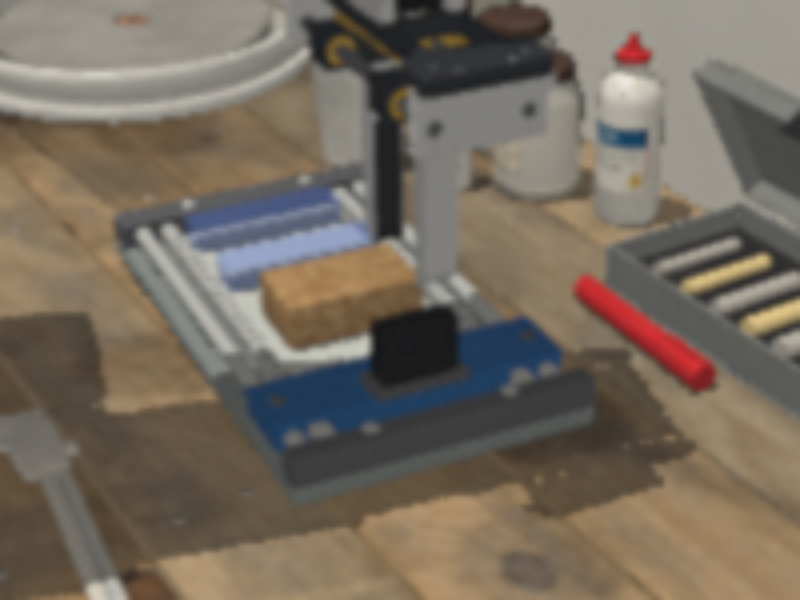

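The side crop shows bar_1, bar_2 and cork lying flat in order in the channel, with the open gripper above the black grip (415,345) and the marker and glue untouched.

Scaled: 60 mm is 0.08, 55 mm is 0.0733.

```bash
python3 nudge.py '[{"trans": [0.0007, 0, 0.0267]}, {"trans": [0.0007, 0, 0.0533]}, {"trans": [0.0007, 0, 0.0733]}, {"trans": [0.0007, 0, 0.08]}, {"trans": [0.0007, 0, 0.08]}]'; python3 nudge.py '[{}, {}, {}, {}, {}]' 12 20; python3 go.py 572,-132,46,-5.8 582.7,-25,46,-5.8
```

```text
clock: 14.7
eef_pos: [571.7, -131.5, 47.1]
eef_rot: [-3.141, 0.001, -0.105]
wrist_force: [0.1, -0.6, 0.2]
finger_gap: 49.9
finger_force: 0.0
clock: 15.2
eef_pos: [572.0, -132.0, 47.9]
eef_rot: [3.141, -0.001, -0.105]
wrist_force: [-0.4, 0.9, 2.9]
finger_gap: 19.9
finger_force: 20.0
572,-132,46,-5.8 -> [ 0.  -0.   1.9] rz -0.004 q6 1.45
582.7,-25,46,-5.8 -> [  -0.2 -107.5   -0. ] rz -0.0 q6 1.63
```

Scaled: -20 mm is -0.0267, -16 mm is -0.0213.

```bash
python3 nudge.py '[{"trans": [0, -0.0053, 0]}, {"trans": [0, -0.0107, 0]}, {"trans": [0, -0.016, 0]}, {"trans": [0, -0.0213, 0]}, {"trans": [0, -0.0267, 0]}]'; python3 nudge.py '[{"trans": [0, -0.0053, 0]}, {"trans": [0, -0.0107, 0]}, {"trans": [0, -0.016, 0]}, {"trans": [0, -0.0213, 0]}, {"trans": [0, -0.0267, 0]}]'
```

```text
clock: 15.7
eef_pos: [574.1, -111.8, 47.9]
eef_rot: [3.141, -0.0, -0.105]
wrist_force: [-2.2, -3.3, 5.4]
finger_gap: 19.7
finger_force: 20.0
clock: 16.2
eef_pos: [576.1, -91.9, 47.9]
eef_rot: [3.141, -0.0, -0.105]
wrist_force: [-2.7, -3.0, 6.0]
finger_gap: 19.7
finger_force: 20.0
```

Scaled: -20 mm is -0.0267, -16 mm is -0.0213.

```bash
python3 nudge.py '[{"trans": [0, -0.0053, 0]}, {"trans": [0, -0.0107, 0]}, {"trans": [0, -0.016, 0]}, {"trans": [0, -0.0213, 0]}, {"trans": [0, -0.0267, 0]}]'; python3 nudge.py '[{"trans": [0, -0.0053, 0]}, {"trans": [0, -0.0107, 0]}, {"trans": [0, -0.016, 0]}, {"trans": [0, -0.0213, 0]}, {"trans": [0, -0.0267, 0]}]'
python3 - <<'E'
from h import *
p,d=grab("side"); cv2.imwrite("pics/s5.png",cv2.resize(p[150:300,220:420],None,fx=4,fy=4)[:,:,::-1])
E
```

```text
clock: 16.7
eef_pos: [578.2, -72.0, 47.9]
eef_rot: [3.141, -0.0, -0.105]
wrist_force: [-3.1, -2.3, 6.6]
finger_gap: 20.1
finger_force: 20.0
clock: 17.2
eef_pos: [580.2, -52.1, 47.9]
eef_rot: [3.141, 0.0, -0.105]
wrist_force: [-3.1, -3.3, 6.9]
finger_gap: 19.7
finger_force: 20.0
```

View pics/s5.png

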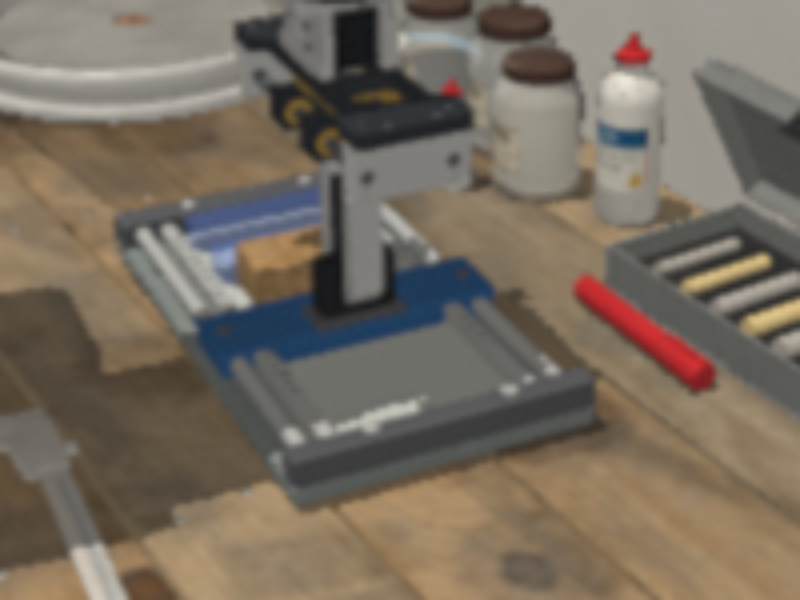

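The jaw (350,310 in the crop) is now pressing the cork, flat and square, towards bar_2. About 27 mm remain, so I'll go slower from here.

```bash
python3 nudge.py '[{"trans": [0, -0.004, 0]}, {"trans": [0, -0.008, 0]}, {"trans": [0, -0.012, 0]}, {"trans": [0, -0.016, 0]}, {"trans": [0, -0.02, 0]}]'; python3 nudge.py '[{"trans": [0, -0.0013, 0]}, {"trans": [0, -0.0027, 0]}, {"trans": [0, -0.004, 0]}, {"trans": [0, -0.0053, 0]}, {"trans": [0, -0.0067, 0]}]'; python3 nudge.py '[{"trans": [0, -0.0008, 0]}, {"trans": [0, -0.0016, 0]}, {"trans": [0, -0.0024, 0]}, {"trans": [0, -0.0032, 0]}, {"trans": [0, -0.004, 0]}]'
```

```text
clock: 17.75
eef_pos: [581.7, -37.2, 47.9]
eef_rot: [3.141, 0.0, -0.105]
wrist_force: [-3.9, -4.0, 6.9]
finger_gap: 19.5
finger_force: 20.0
clock: 18.25
eef_pos: [582.2, -32.3, 47.9]
eef_rot: [3.141, 0.0, -0.105]
wrist_force: [-4.2, -3.5, 7.8]
finger_gap: 20.0
finger_force: 20.0
clock: 18.75
eef_pos: [582.5, -29.4, 47.9]
eef_rot: [3.141, 0.0, -0.105]
wrist_force: [-4.4, -5.0, 6.6]
finger_gap: 19.7
finger_force: 20.0
```

Scaled: -2 mm is -0.0027, -1.6 mm is -0.0021.

```bash
python3 nudge.py '[{"trans": [0, -0.0005, 0]}, {"trans": [0, -0.0011, 0]}, {"trans": [0, -0.0016, 0]}, {"trans": [0, -0.0021, 0]}, {"trans": [0, -0.0027, 0]}]'; python3 nudge.py '[{"trans": [0, -0.0004, 0]}, {"trans": [0, -0.0008, 0]}, {"trans": [0, -0.0012, 0]}, {"trans": [0, -0.0016, 0]}, {"trans": [0, -0.002, 0]}]' | grep -A2 -E "eef_pos|wrist"
```

```text
clock: 19.25
eef_pos: [582.7, -27.5, 47.9]
eef_rot: [3.141, 0.0, -0.105]
wrist_force: [-3.5, -4.9, 6.6]
finger_gap: 19.7
finger_force: 20.0
eef_pos: [582.9, -26.0, 47.9]
eef_rot: [3.141, 0.0, -0.105]
wrist_force: [-4.2, -4.6, 7.5]
finger_gap: 19.7
finger_force: 20.0
```

Scaled: -1.2 mm is -0.0016, -0.9 mm is -0.0012.

```bash
python3 nudge.py '[{"trans": [0, -0.0004, 0]}, {"trans": [0, -0.0008, 0]}, {"trans": [0, -0.0012, 0]}, {"trans": [0, -0.0016, 0]}]'| grep -A2 -E "eef_pos|wrist";  python3 nudge.py '[{"trans": [0, -0.0004, 0]}, {"trans": [0, -0.0008, 0]}, {"trans": [0, -0.0008, 0]}]' | grep -E "eef_pos|wrist"
```

```text
eef_pos: [583.0, -24.9, 47.9]
eef_rot: [3.141, 0.0, -0.105]
wrist_force: [-5.3, -6.6, 7.4]
finger_gap: 19.9
finger_force: 20.0
eef_pos: [583.0, -24.9, 47.9]
wrist_force: [-4.1, -10.1, 7.4]
```

Scaled: -0.6 mm is -0.0008, -0.3 mm is -0.0004.

```bash
python3 nudge.py '[{"trans": [0, -0.0004, 0]}, {"trans": [0, -0.0008, 0]}, {"trans": [0, -0.0008, 0]}]' | grep -E "eef_pos|wrist"
```

```text
eef_pos: [583.0, -24.9, 47.9]
wrist_force: [-4.6, -13.0, 7.4]
```

Stalled at the predicted spot, with force rising 5 → 13 N, so it is packed. Release and rise.

Scaled: 0.6 mm is 0.0008.

```bash
python3 nudge.py '[{"trans": [0, 0.0008, 0]}, {"trans": [0, 0.0008, 0]}]' | grep -E "eef_pos|wrist"; python3 nudge.py '[{}, {}, {}, {}]' 46;  python3 nudge.py '[{"trans": [0, 0, -0.0133]}, {"trans": [0, 0, -0.04]}, {"trans": [0, 0, -0.08]}, {"trans": [0, 0, -0.1333]}, {"trans": [0, 0, -0.1867]}]'|head -3;  python3 nudge.py '[{"trans": [-0.0533, 0, 0]}, {"trans": [-0.1067, 0, 0]}, {"trans": [-0.16, 0, 0]}, {"trans": [-0.2133, 0, 0]}, {"trans": [-0.2667, 0, 0]}]' | head -3; python3 nudge.py '[{"trans": [0, 0.0533, 0]}, {"trans": [0, 0.1067, 0]}, {"trans": [0, 0.16, 0]}, {"trans": [0, 0.2133, 0]}, {"trans": [0, 0.2667, 0]}]' | head -3
python3 - <<'E'
from h import *; from seg import seg
p,d=grab("top"); C=cloud("top",d); seg(C,(540,640,0,75),39,60,"cork",0); seg(C,(480,680,-60,0),58,90,"grip",0)
seg(C,(540,640,55,130),31,39,"bars",0)
q=p[150:260,240:400]; r,_=grab("side"); r=r[150:280,230:390]
f=lambda a:cv2.resize(a,(600,int(600*a.shape[0]/a.shape[1])),interpolation=cv2.INTER_CUBIC)
a,b=f(q),f(r); cv2.imwrite("pics/t6.png",cv2.resize(np.hstack([cv2.resize(a,(400,275)),cv2.resize(b,(400,275))]),None,fx=1,fy=1)[:,:,::-1])
E
```

```text
eef_pos: [583.0, -24.9, 47.9]
wrist_force: [-3.7, -9.6, 6.8]
clock: 21.35
eef_pos: [583.2, -23.9, 47.4]
eef_rot: [-3.141, 0.0, -0.105]
wrist_force: [-0.4, 0.9, -0.6]
finger_gap: 45.3
finger_force: 0.0
clock: 21.85
eef_pos: [582.9, -24.1, 189.7]
eef_rot: [-3.142, 0.0, -0.105]
clock: 22.35
eef_pos: [382.7, -3.0, 188.0]
eef_rot: [-3.142, -0.001, -0.105]
clock: 22.85
eef_pos: [362.9, -203.7, 188.5]
eef_rot: [3.141, -0.001, -0.105]
cork rect [590.9  35.8] mean [589.8  35.7] size [50.  85.8] ang -5.8 pca -5.6 z 47.7 617
grip rect [583.  -25.6] mean [582.6 -25.5] size [19.6 47.3] ang -6.7 pca -6.0 z 72.0 142
bars rect [589.7  93.7] mean [593.1  94.5] size [ 72.3 100.1] ang -1.5 pca -6.9 z 35.2 800
```

View pics/t6.png

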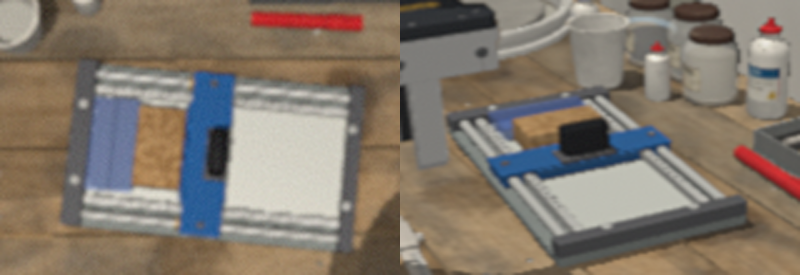

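The final view shows both bars flush against the stop at (110,143), then the cork square at (160,147) and the jaw against it (208,155). Marker and glue are in place and the arm is clear.

```bash
python3 -c "
from cell import manip, imaging, telemetry
print(manip.sign_off())"
```

```text
the job is handed in; nothing more can be done
None
```

The job is handed in: both bars and the cork are packed against the end stop with no gap visible in the final pictures. The jaw stalled within about 1 mm of the expected position at about 13 N, the grip is released, and the glue bottle and marker were not touched. It took about 23 s.

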